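Dock a sample carrier and clamp it

TASK

Take the longer of the two aluminium carriers by its grip and thread its two holes over the two pins of the docking station. Its bed is stiff and may stand a little high, so press the carrier down until you feel that it sits fully home, and only then swing the hinged clamp frame down over it until it is fully closed. Let go, and leave the shorter carrier, cups, vials and jug where they stand.

Things in the scene. Friction and masses are not known exactly. Their poses are not given: they have to be found in the camera images.
- carrier_grip (a point): Centre of the black grip (50 mm in x, 24 in y, 32 high) of the long carrier, 24 mm above the carrier's underside, 16 below the grip's top. The carrier: flat aluminium plate 70 mm (x) by 190 (y) by 8 thick, 0.24 to 0.42 kg, lying on the counter, z up. Two 14 mm round through holes on its long centre line, at y = -70 and +70 mm. Either end may go on either pin.
- station: Docking station, a white housing fixed to the counter. Origin on its underside, below the point midway between the pins; x to its back (the hinge side), y along the line of pins, z up. Housing x from -55 to +75 mm, 220 mm in y, top at z = 45. Two upright steel pins, 10 mm diameter, at x = 0, y = -70 and +70 mm; tips at z = 80, the last 5 mm tapered.
- dock (a point): Fixed point midway between the pins, z = 49 mm: top of the grey bed (60 by 165 mm) when fully down. The bed starts 5 to 11 mm higher (not reported), slides down against 10 N of friction, stays where left, has a hard stop. The carrier's weight does not move it; a push of some 5 to 8 N on its grip does. Carrier fully home: underside at z = 49, plate top 57, grip centre 73, grip top 89.
- clamp (a joint): Angle of the clamp frame in rad: 0 closed (frame level, pointing to the station's -x, 1 mm above a carrier that is home), about 1.57 upright, opens up to 1.95 (leaning back). It starts open at 1.65 to 1.9. The hinge is stiff (0.26 N m): the frame stays where it is left, at any angle.
- clamp_hinge (a point): Middle of the clamp's hinge axis, at x = 55, y = 0, z = 62 mm in the station's frame. The axis is parallel to the station's y.
- clamp_bar (a point): Middle of the clamp's round metal cross bar, 12 mm diameter, 100 long, parallel to the station's y. At angle a it is at x = 55 - 150 cos(a), z = 62 + 150 sin(a) mm in the station's frame; closed, 40 mm in front of the housing. Two flat steel arms (12 wide, 8 thick) at 40 mm either side of the middle join it to the hinge; between them the frame is open, for the grip.
- spare_grip (a point): Bystander: centre of the black grip of the shorter carrier, 70 by 130 by 8 mm, holes only 85 mm apart, same grip block. It does not fit the pins. Leave it.
- cup_a_mid (a point): Bystander: clear plastic cup, 54 mm diameter, 70 mm high; point half-way up.
- cup_b_mid (a point): Bystander: clear plastic cup, 54 mm diameter, 70 mm high; point half-way up.
- cup_c_mid (a point): Bystander: clear plastic cup, 54 mm diameter, 70 mm high; point half-way up.
- vial_a_mid (a point): Bystander: amber vial, 30 mm diameter, 60 mm high; point half-way up.
- vial_b_mid (a point): Bystander: amber vial, 30 mm diameter, 60 mm high; point half-way up.
- jug_mid (a point): Bystander: white bottle, 90 mm diameter, 190 mm high; point half-way up.
Not all that is in view belongs to the job. Leave any green or orange look-alike of the part that bears carrier_grip alone.

How it is judged:
By the outcome, as a careful person would: the job done as asked, in the order asked, and still so for the second after the job is handed in, with the robot touching nothing.
It also fails if it takes over 72 s, if anything falls off the work surface, if the arm or the gripper's body presses on something with over 40 N, if the wrist force passes 120 N, or if a joint passes its speed limit or range.

ROBOT

A 7-joint arm with a two-finger parallel gripper is mounted at the origin on the work surface. World frame = base frame: x ahead of the robot, y to its left, z up, the work surface at z = 0. Lengths are in m, angles in rad, forces in N, time in s.
With the tool pointing down it reaches from about 0.4 to 0.85 m from the base axis. Payload 10.4 kg.
Tool frame: the origin (TCP) lies at the very end of the fingers, on their centre line; the grasp point (between the pads) lies manip.hold_point_z behind it (manip.hold_point_z is the distance from the TCP to the grasp point, in m); z points along the fingers, y is the direction in which the jaws open and shut (so a half turn about z gives the same grasp; the last joint's range is limited). The gripper opens to 85 mm and grips with 20 to 120 N. Pads are 22 mm wide; open, the fingers measure 114 mm over their backs; the gripper's body (76 mm by 85 mm) begins 54 mm behind the grasp point. The pads swing forward as they close: fully open they stand 13 mm farther back than shut.
Start: joints at [1.27, 0.332, -0.065, 1.46, 0.022, 1.35, -0.088], TCP at [0.171, -0.601, 0.231] pointing down, gripper open.
Joint ranges: [-2.6, 2.6], [-0.5, 2.12], [-1.47, 1.34], [0.16, 2.42], [-1.27, 4.41], [0.06, 2.06], [-2.6, 2.6]. Speed limits (rad/s): [2.22, 2.22, 2.79, 2.79, 3.14, 3.14, 3.14].

INTERFACE

Orientations are given as a unit quaternion [x, y, z, w].
In Python, from workcell import manip gives the robot as it stands.
- The arm moves only by the tool jog_arm, never from a script. Its arguments are lists of equal length, an entry for each row: "translation": the shift along the world's x, y, z in mm, a list of three; "turn": the turn about the world's z in degrees. In form: {"translation": [[x, y, z], ...], "turn": [turn, ...]}. A call has 1 to 12 rows; each row is the pose to reach, as a shift and turn from the pose measured when the call began; what a row does not reach only later rows make up. A row lasts 1/12 s, in which the tool goes at most 41.7 mm and 7.16 degrees, less where a joint would pass 70% of its speed; a pose out of reach is approached as far as the arm can. A call with a gripper value outside its range is refused whole. "grip" is the finger opening in mm, from 0 to 85.4, set as the call begins (left out, the last holds). The fingers move at their own pace and stop on an object; "grip_force" is the grip in N (left out, the last holds). Time passes only in rows, so rows that repeat a pose let the fingers close. It gives the time, the measured TCP pose, the force and the opening at its end, in the units of the state.
- manip.get_obs(): the state, without advancing time (a new reading comes with each control period).
- manip.camera(name): name is "side" or "top" or "wrist"; returns a dict with "frame" (480x640x3 uint8, red, green, blue), "mtx" (3x3 intrinsics, pixels), "pose" (4x4, takes a point from camera to world coordinates). Camera axes: x right, y down, z forward; pixel columns grow to the right and rows downward; lengths in m; the calibration is good to about 2 mm. A picture is of the moment at which its call begins. There is no depth.
- manip.hand_in(): hands the job in, once; it reports no verdict.
Trained networks look in a picture, given as the dict that the camera call returned (one of the last four; its "shot" number tells which), for a name from the list of things; names that differ only in an ending like _2 or _b are one class to them, and where a whole thing is asked for, a point or a joint stands for the part that bears it (a point fixed in the world has none). Each returns a list of dicts, best first, with "confidence" (0 to 1); they miss things now and then, are a little off and sometimes report something else, mostly with a low value. They report only what shows in the picture. A call takes as long as a camera call. They do not tell look-alikes from the thing itself.
- manip.outline_of(picture, label): "mask" (480x640 bool, what is visible of it) and "extent" ([left, top, right, bottom] in pixels, round what is visible of it).
- manip.pinpoint(picture, label): "at" ([column, row] in pixels: a listed point, or the origin of a listed thing).
The state is a dict: "clock": time; "joint_pos": joint angles; "joint_velocities": joint speeds; "tau": joint torques, N m; "position": TCP position; "ee_rot": TCP orientation; "ft_force": force on the tool from outside, world axes, zero at the start; "torque": the same for the moment, N m; "grip_width": opening from 0.0 (shut) to 1.0 (fully open).
Only numpy, scipy, OpenCV 4.12 (cv2) and the standard library are available. Lean on these libraries where they do the work, as an engineer would, in place of code of your own. Each camera call takes 0.05 s, during which the arm holds its last target. There are 200 camera calls.

## Working session

There is one attempt and no reset: what is moved stays moved. The work goes in short steps, Python scripts to look and compute and a tool call to move; the robot and the scene stay as the last step left them, time stands still between calls to the robot, and variables do not carry over. Pictures are saved under pics/ and viewed, about 8 in all and at most 12, crops included, and the job is handed in when it is done.

Besides the shell and the picture viewer there is one more tool, called after "Emit:" by a JSON object that holds its "op" and its "data". jog_arm: Moves the arm, as the interface text tells. Its arguments: {"type":"object","properties":{"translation":{"type":"array"},"turn":{"type":"array"},"grip":{"type":"number"},"grip_force":{"type":"number"}},"required":["translation","turn"]}

```bash
mkdir -p pics; cat > h.py <<'E'
import numpy as np, cv2, json
from workcell import manip
def ray(p,uv):
    K=np.array(p["mtx"]);T=np.array(p["pose"])
    d=T[:3,:3]@np.linalg.solve(K,[uv[0],uv[1],1.]);return T[:3,3],d
def at_z(p,uv,z):
    o,d=ray(p,uv);return o+d*(z-o[2])/d[2]
def tri(obs):
    A=np.zeros((3,3));b=np.zeros(3)
    for p,uv in obs:
        o,d=ray(p,uv);d=d/np.linalg.norm(d);M=np.eye(3)-np.outer(d,d);A+=M;b+=M@o
    x=np.linalg.solve(A,b);return x
def proj(p,X):
    T=np.array(p["pose"]);c=T[:3,:3].T@(np.array(X)-T[:3,3]);u=np.array(p["mtx"])@c;return u[:2]/u[2]
def save(p,n,crop=None,s=1):
    f=p["frame"][:,:,::-1]
    if crop: l,t,r,b=crop;f=f[t:b,l:r]
    cv2.imwrite("pics/"+n,cv2.resize(np.ascontiguousarray(f),None,fx=s,fy=s,interpolation=cv2.INTER_CUBIC))
E
python3 - <<'E'
from h import *
np.set_printoptions(precision=4,suppress=True)
o=manip.get_obs();print(o["clock"],o["position"],o["ee_rot"],o["grip_width"],o["ft_force"],manip.hold_point_z)
for c in("top","side"):
    p=manip.camera(c);save(p,c+"1.png");print(c,np.array(p["pose"])[:3,3],np.array(p["pose"])[:3,2])
    for l in("carrier_grip","spare_grip","station","dock","clamp_hinge","clamp_bar","jug_mid","cup_a_mid","vial_a_mid"):
        for r in manip.pinpoint(p,l)[:4]: print(l,np.round(r["at"],1),round(r["confidence"],2),at_z(p,r["at"],{"carrier_grip":.024,"spare_grip":.024,"station":0,"dock":.049,"clamp_hinge":.062,"clamp_bar":.21}.get(l,.035)))
E
```

```text
0.0 [ 0.1713 -0.6007  0.2305] [ 0.9904  0.1385 -0.0001 -0.0007] 1.0015095327085501 [-0.4036 -1.234   0.1764] 0.0187
top [0.3778 0.0303 1.5485] [ 0.1013 -0.0048 -0.9948]
carrier_grip [233.2 209.5] 0.96 [0.617  0.2479 0.024 ]
carrier_grip [410.8 314.2] 0.74 [ 0.3334 -0.2204  0.024 ]
carrier_grip [242.9 340.2] 0.7 [0.2709 0.2213 0.024 ]
carrier_grip [139.8 271.4] 0.59 [0.454  0.4945 0.024 ]
spare_grip [225.3 269.9] 0.81 [0.4555 0.2682 0.024 ]
station [378.4 221.9] 0.71 [ 0.5825 -0.1432  0.    ]
station [226.8 270.2] 0.21 [0.4558 0.268  0.    ]
dock [380.6 218.8] 0.68 [ 0.5842 -0.1437  0.049 ]
dock [381.2 200. ] 0.57 [ 0.6343 -0.1464  0.049 ]
clamp_hinge [382.4 197.5] 0.96 [ 0.6386 -0.1481  0.062 ]
clamp_bar [378.6 222.2] 0.63 [ 0.554  -0.1201  0.21  ]
clamp_bar [389.9 164.5] 0.6 [ 0.6918 -0.15    0.21  ]
jug_mid [265.2 152.6] 0.72 [0.7689 0.1609 0.035 ]
jug_mid [494.9 180.5] 0.69 [ 0.6863 -0.4538  0.035 ]
jug_mid [225.1 269.2] 0.37 [0.4568 0.2671 0.035 ]
cup_a_mid [305.5 157.6] 0.64 [0.7541 0.0528 0.035 ]
vial_a_mid [460.  280.9] 0.6 [ 0.4191 -0.3505  0.035 ]
side [ 0.3438 -0.8467  0.7322] [ 0.1492  0.8014 -0.5792]
carrier_grip [218.  233.5] 0.86 [0.2699 0.21   0.024 ]
carrier_grip [351.8 214. ] 0.7 [0.6263 0.2411 0.024 ]
carrier_grip [256.6 357. ] 0.69 [ 0.3371 -0.2149  0.024 ]
carrier_grip [276.5 176.5] 0.57 [0.4484 0.49   0.024 ]
spare_grip [283.5 216.3] 0.96 [0.4433 0.2618 0.024 ]
station [378.7 323.1] 0.76 [ 0.5941 -0.1467  0.    ]
dock [377.  309.7] 0.8 [ 0.5842 -0.1566  0.049 ]
dock [485.9 354.6] 0.3 [ 0.7474 -0.3051  0.049 ]
clamp_hinge [400.6 301.6] 0.57 [ 0.6327 -0.1554  0.062 ]
clamp_bar [435.4 243.2] 0.63 [ 0.68   -0.1685  0.21  ]
jug_mid [436.  242.1] 0.17 [0.7958 0.0629 0.035 ]
cup_a_mid [424.1 247.6] 0.66 [0.7591 0.0462 0.035 ]
vial_a_mid [314.3 407.9] 0.92 [ 0.4235 -0.3512  0.035 ]
```

```bash
python3 -c "
import cv2,numpy as np
a=cv2.imread('pics/top1.png');b=cv2.imread('pics/side1.png')
print(a.shape)"
```

```text
(480, 640, 3)
```

View pics/top1.png

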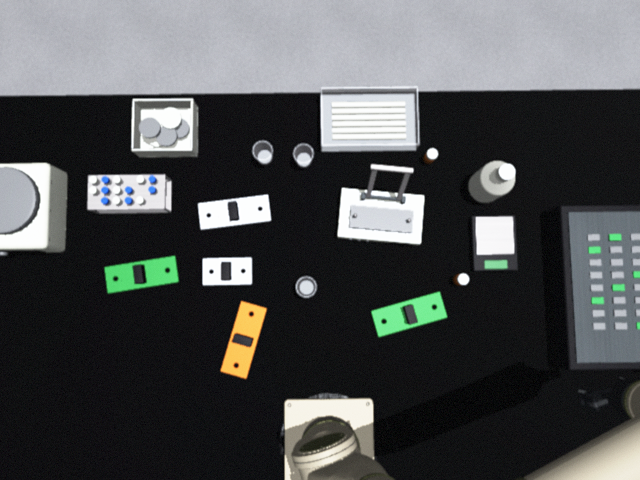

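View pics/side1.png

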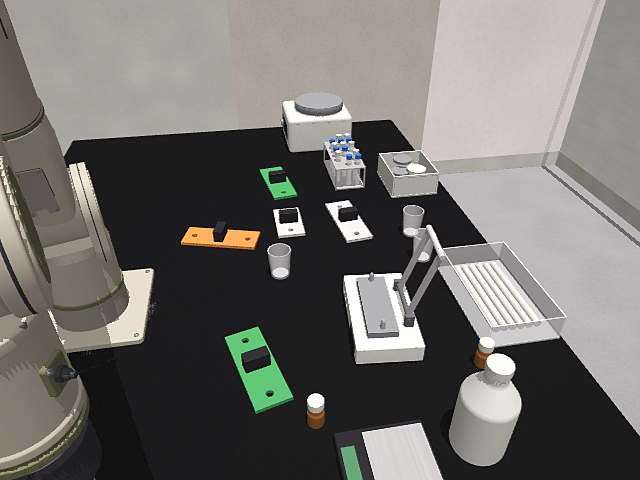

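Top view: the candidates for the long carrier are white (234,211), short white (227,271), green (140,273) and (409,314), and orange (243,340). The white one at (234,211) fits: aluminium-coloured, about 72 px long against about 50 px for the spare. The station is at (381,215), with its clamp leaning to +x. Next I'll measure it and confirm in an enlarged crop.

```bash
cat >> h.py <<'E'
def rect(p,mask,z):
    cs,_=cv2.findContours(mask.astype(np.uint8),0,cv2.CHAIN_APPROX_NONE)
    c=max(cs,key=cv2.contourArea)[:,0,:].astype(float)
    w=np.array([at_z(p,q,z)[:2] for q in c])*1000
    r=cv2.minAreaRect(w.astype(np.float32));b=cv2.boxPoints(r)
    e=[b[1]-b[0],b[2]-b[1]];e=max(e,key=np.linalg.norm)
    a=np.degrees(np.arctan2(e[1],e[0]))
    if a<0:a+=180
    return np.round(r[0],1),np.round(r[1],1),round(a-90,2)   # yaw of long axis from world y
E
python3 - <<'E'
from h import *
np.set_printoptions(precision=4,suppress=True)
pt=manip.camera("top");ps=manip.camera("side")
for n,p in(("top",pt),("side",ps)):
  for l,z in(("carrier_grip",.008),("spare_grip",.008),("station",.045)):
    for r in manip.outline_of(p,l)[:5]: print(n,l,round(r["confidence"],2),np.round(r["extent"]),rect(p,r["mask"],z))
# triangulated
P=lambda p,l:[r["at"] for r in manip.pinpoint(p,l)]
for l in("carrier_grip","clamp_hinge","dock","clamp_bar","station"):
  best=min(((np.linalg.norm(proj(pt,X)-a)+np.linalg.norm(proj(ps,X)-b),X.round(4),np.round(a),np.round(b)) for a in P(pt,l) for b in P(ps,l) for X in [tri([(pt,a),(ps,b)])] ),key=lambda t:t[0],default=None)
  print(l,best)
a=cv2.resize(pt["frame"][180:300,190:290,::-1],None,fx=4,fy=4,interpolation=2)
b=cv2.resize(pt["frame"][160:250,330:430,::-1],None,fx=4,fy=4,interpolation=2)
b=cv2.copyMakeBorder(b,0,120,0,0,0)
cv2.imwrite("pics/c1.png",np.hstack([a,b]))
E
```

```text
top carrier_grip 0.81 [371. 292. 444. 336.] (array([ 335.9, -216.7]), array([ 73.8, 190.9]), np.float32(14.99))
top carrier_grip 0.73 [198. 192. 268. 229.] (array([615.4, 247. ]), array([ 73.7, 193.8]), np.float32(6.77))
top carrier_grip 0.71 [105. 255. 180. 292.] (array([448.4, 495. ]), array([ 70.7, 192.1]), np.float32(8.63))
top carrier_grip 0.7 [220. 302. 265. 380.] (array([273. , 222.5]), array([ 71.4, 190.5]), np.float32(73.54))
top spare_grip 0.52 [361. 166. 412. 201.] (array([ 689.2, -172.1]), array([122.5,  96.3]), np.float32(-5.9))
top station 0.94 [337. 163. 424. 246.] (array([ 628.2, -147.2]), array([224.1, 210.7]), np.float32(-4.77))
side carrier_grip 0.95 [258. 167. 297. 205.] (array([450. , 481.3]), array([ 75.6, 212.2]), np.float32(7.87))
side carrier_grip 0.89 [325. 202. 371. 243.] (array([617.4, 240.9]), array([ 81.5, 202. ]), np.float32(6.37))
side carrier_grip 0.81 [225. 326. 293. 413.] (array([ 335.5, -221.9]), array([ 72. , 195.1]), np.float32(14.88))
side carrier_grip 0.7 [179. 223. 262. 250.] (array([279.5, 231. ]), array([118.6, 193.1]), np.float32(75.68))
side spare_grip 0.75 [271. 208. 309. 238.] (array([454.9, 257.7]), array([ 71.6, 141.9]), np.float32(0.34))
side station 0.9 [344. 226. 442. 367.] (array([639.9, -68.2]), array([492.2, 202.4]), np.float32(-29.15))
carrier_grip (np.float64(0.7461313178744836), array([0.2723, 0.2196, 0.0207]), array([244., 339.]), array([219., 232.]))
clamp_hinge (np.float64(3.9666032745156796), array([ 0.6399, -0.1504,  0.0496]), array([382., 200.]), array([405., 304.]))
dock (np.float64(2.0421129261050006), array([ 0.4211, -0.3569,  0.0353]), array([462., 281.]), array([315., 411.]))
clamp_bar (np.float64(1.275045053670997), array([ 0.6929, -0.1519,  0.1978]), array([390., 165.]), array([437., 243.]))
station (np.float64(5.496884992808341), array([ 0.5873, -0.138 , -0.008 ]), array([376., 223.]), array([377., 323.]))
```

View pics/c1.png

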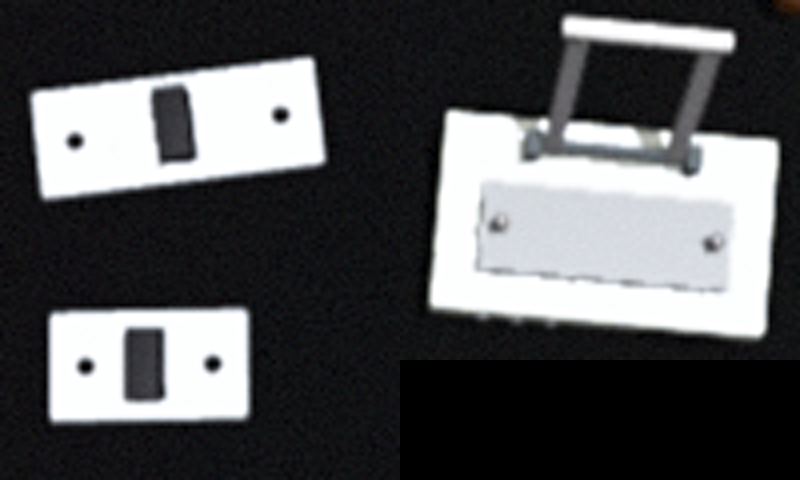

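The crop confirms it: the upper white plate is the long carrier, with holes at about (208.8,215.3) and (260.3,208.8). The spare below it is clearly shorter. The pins are at about (355.4,215.4) and (408,220.4). I'll head for the carrier.

```bash
python3 - <<'E'
from h import *
np.set_printoptions(precision=4,suppress=True)
p=manip.camera("top")
f=lambda c,r,l,t:((c+.5)/4-.5+l,(r+.5)/4-.5+t)
def two(a,b,z):
    A=at_z(p,a,z);B=at_z(p,b,z);d=A-B;print((A+B)/2,np.linalg.norm(d),np.degrees(np.arctan2(-d[0],d[1])))
two(f(75,141,190,180),f(281,115,190,180),.008)
two(f(102,219,330,160),f(312,240,330,160),.078)
print(at_z(p,f(204.5,236,330,160),.057))
print(manip.get_obs()["position"],manip.get_obs()["clock"])
E
```

```text
[0.6137 0.2476 0.008 ] 0.14016810921715028 6.664641507042033
[ 0.5849 -0.1424  0.078 ] 0.13619575871483897 -6.387819262089199
[ 0.5835 -0.1431  0.057 ]
[ 0.1714 -0.601   0.2313] 2.3
```

Emit:
{"op": "jog_arm", "data": {"translation": [[250,400,20],[250,400,20],[250,400,20],[250,400,20],[250,400,20],[250,400,20],[445,848,-10],[445,848,-10],[445,848,-10],[445,848,-10],[445,848,-10],[445,848,-10]], "turn": [0,0,-3,-6,-9,-9,-9,-9,-9,-9,-9,-9]}}

```text
clock: 3.3
position: [0.4145, -0.1631, 0.235]
ee_rot: [0.998, 0.06, 0.0, 0.0]
ft_force: [1.5, 0.1, -0.6]
grip_width: 0.997
```

Emit:
{"op": "jog_arm", "data": {"translation": [[200,411,-35],[200,411,-35],[200,411,-35],[200,411,-35],[200,411,-35],[200,411,-35],[200,411,-35],[200,411,-35],[200,411,-35],[200,411,-35],[200,411,-35],[200,411,-35]], "turn": [0,0,0,0,0,0,0,0,0,0,0,0]}}

```text
clock: 4.3
position: [0.6135, 0.2563, 0.1976]
ee_rot: [0.998, 0.064, -0.001, -0.002]
ft_force: [-0.4, 0.6, -0.5]
grip_width: 1.0
```

```bash
python3 - <<'E'
from h import *
np.set_printoptions(precision=4,suppress=True)
o=manip.get_obs();print(o["clock"],o["position"],o["ee_rot"])
p=manip.camera("wrist");save(p,"w1.png");print(np.array(p["pose"]))
for r in manip.pinpoint(p,"carrier_grip")[:3]: print(r["at"],r["confidence"],at_z(p,r["at"],.024))
for r in manip.outline_of(p,"carrier_grip")[:3]: print(r["extent"],r["confidence"],rect(p,r["mask"],.008))
E
```

```text
4.3 [0.6135 0.2563 0.1976] [ 0.9979  0.0641 -0.0013 -0.0017]
[[ 0.128  -0.9553 -0.2665  0.6791]
 [-0.9918 -0.1244 -0.0304  0.2652]
 [-0.0041  0.2682 -0.9634  0.3391]
 [ 0.      0.      0.      1.    ]]
[331.2, 227.5] 0.93 [0.6099 0.2443 0.024 ]
[49.4, 358.8] 0.66 [0.4465 0.4957 0.024 ]
[465.3, 38.9] 0.28 [0.7685 0.1636 0.024 ]
[225.2, 180.8, 433.3, 261.1] 0.89 (array([613.3, 248.5]), array([ 70.6, 189.5]), np.float32(6.6))
[2.1, 315.8, 153.5, 382.2] 0.74 (array([450.9, 481.8]), array([ 74.4, 168.6]), np.float32(8.74))
```

View pics/w1.png

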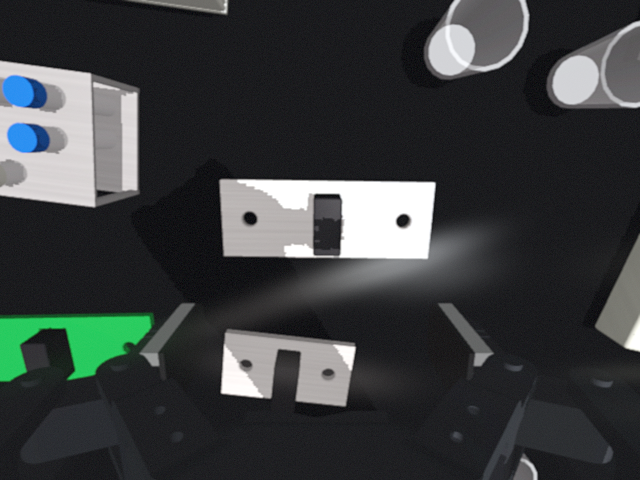

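Wrist view: the long carrier has holes at (250,218) and (403,221) and its grip at (327,225). The rectangle is 70.6 × 189.5 mm at (613.3,248.5), yaw 6.6°, which agrees with the top view. I'll go down and grasp.

Emit:
{"op": "jog_arm", "data": {"translation": [[0,-8,-40],[0,-8,-80],[0,-8,-120],[0,-8,-150],[0,-8,-170],[0,-8,-180],[0,-8,-184],[0,-8,-184],[0,-8,-184]], "turn": [-0.7,-0.7,-0.7,-0.7,-0.7,-0.7,-0.7,-0.7,-0.7], "grip": 85}}

```text
clock: 5.2
position: [0.6153, 0.2402, 0.0173]
ee_rot: [0.999, 0.054, 0.001, 0.0]
ft_force: [0.7, 0.6, 0.2]
grip_width: 0.994
```

Emit:
{"op": "jog_arm", "data": {"translation": [[0,0,0],[0,0,0],[0,0,0],[0,0,0],[0,0,0],[0,0,0],[0,0,0],[0,0,0]], "turn": [0,0,0,0,0,0,0,0], "grip": 10, "grip_force": 80}}

```text
clock: 5.87
position: [0.6156, 0.2414, 0.0184]
ee_rot: [0.999, 0.055, 0.002, -0.0]
ft_force: [-1.5, 2.4, 6.3]
grip_width: 0.262
```

Emit:
{"op": "jog_arm", "data": {"translation": [[0,0,15],[0,0,40],[0,0,75],[0,0,110],[0,0,125],[0,0,125]], "turn": [0,0,0,0,0,0]}}

```text
clock: 6.37
position: [0.6172, 0.2423, 0.1486]
ee_rot: [0.999, 0.054, 0.005, -0.001]
ft_force: [-0.3, 0.9, -3.0]
grip_width: 0.26
```

Emit:
{"op": "jog_arm", "data": {"translation": [[-10,-40,0],[-25,-80,0],[-40,-120,0],[-55,-160,0],[-70,-200,0],[-85,-240,0],[-100,-280,0],[-110,-320,0],[-120,-360,0],[-120,-384,0],[-120,-384,0],[-120,-384,0]], "turn": [0,-1,-2,-4,-6,-8,-10,-11,-11,-11,-11,-11]}}

```text
clock: 7.37
position: [0.4958, -0.1437, 0.1474]
ee_rot: [0.999, -0.044, 0.004, -0.001]
ft_force: [-0.0, 0.5, -3.3]
grip_width: 0.265
```

```bash
python3 - <<'E'
from h import *
np.set_printoptions(precision=4,suppress=True)
o=manip.get_obs();print(o["clock"],o["position"],o["ee_rot"],o["ft_force"],o["grip_width"])
p=manip.camera("wrist");save(p,"w2.png");print(np.array(p["pose"]))
o=manip.get_obs();print(o["clock"],o["position"],o["ee_rot"],o["ft_force"])
for r in manip.pinpoint(p,"dock")[:3]: print(r["at"],r["confidence"],at_z(p,r["at"],.049))
E
```

```text
7.3667 [ 0.4958 -0.1437  0.1474] [ 0.999  -0.0436  0.0037 -0.001 ] [-0.0026  0.5458 -3.3266] 0.2653308255904053
[[-0.087  -0.9623 -0.2577  0.5602]
 [-0.9962  0.0833  0.0253 -0.149 ]
 [-0.0028  0.2589 -0.9659  0.2896]
 [ 0.      0.      0.      1.    ]]
7.4167 [ 0.4963 -0.1417  0.1476] [ 0.9991 -0.0421  0.0039 -0.0013] [ 0.3744  0.6685 -4.0898]
[304.6, 112.7] 0.92 [ 0.5805 -0.143   0.049 ]
```

View pics/w2.png

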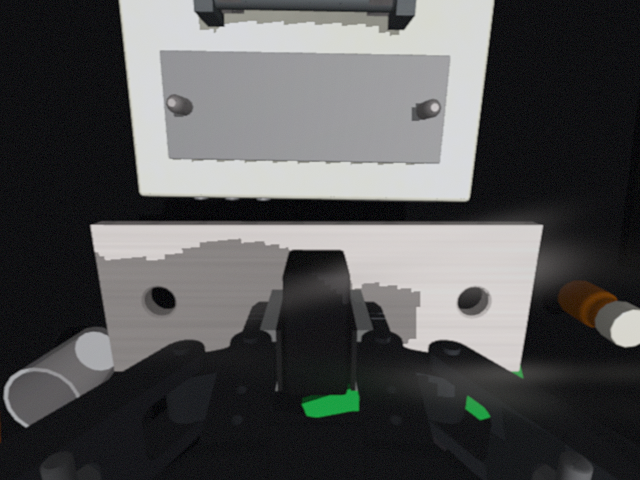

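Wrist view: pin tips at about (172,101) and (434,107); held carrier with hole centres at about (160,300) and (474,301). An enlarged composite will refine these.

```bash
python3 - <<'E'
import cv2,numpy as np
f=cv2.imread("pics/w2.png")
c=[f[80:130,150:200],f[80:130,405:455],f[275:325,135:185],f[275:325,450:500]]
c=[cv2.resize(x,None,fx=6,fy=6,interpolation=2) for x in c]
for x in c:
    for k in range(0,300,60): x[:6,k]=(0,0,255);x[k,:6]=(0,0,255)
cv2.imwrite("pics/c2.png",np.vstack([np.hstack(c[:2]),np.hstack(c[2:])]))
E
```

```text
(no output)
```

View pics/c2.png

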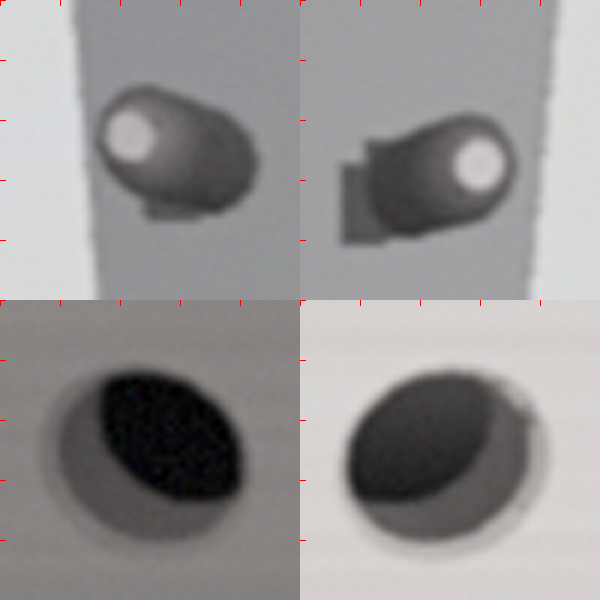

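```bash
cat > m.py <<'E'
from h import *
def fit(p,pins,holes,zt):
    A,B=[at_z(p,q,.080) for q in pins]
    from scipy.optimize import brentq
    zh=brentq(lambda z:np.linalg.norm(at_z(p,holes[0],z)-at_z(p,holes[1],z))-.140,zt-.05,zt+.05)
    C,D=[at_z(p,q,zt) for q in holes]
    yaw=lambda d:np.degrees(np.arctan2(-d[0],d[1]))
    print("pins",(A+B)/2,np.linalg.norm(A-B),yaw(A-B));print("holes",(C+D)/2,np.linalg.norm(C-D),yaw(C-D),"zfit",zh)
    print("move mm",((A+B)/2-(C+D)/2)[:2]*1000,"turn",yaw(A-B)-yaw(C-D))
E
python3 - <<'E'
from m import *
np.set_printoptions(precision=4,suppress=True)
p=manip.camera("wrist");print(manip.get_obs()["position"],manip.get_obs()["clock"])
fit(p,[(171.2,102.1),(434.4,107.1)],[(159.3,300.3),(474,301)],.1375)
E
```

```text
[ 0.497  -0.1402  0.148 ] 7.5167
pins [ 0.583  -0.1397  0.08  ] 0.139742425492686 -5.745766668108375
holes [ 0.4954 -0.1399  0.1375] 0.13910383306163437 -4.75089594495211 zfit 0.13651724755008607
move mm [87.6089  0.1964] turn -0.9948707231562652
```

Emit:
{"op": "jog_arm", "data": {"translation": [[0,0,0],[0,0,0],[0,0,0],[0,0,0]], "turn": [-1,-1,-1,-1]}}

```text
clock: 7.85
position: [0.4971, -0.1397, 0.1479]
ee_rot: [0.999, -0.049, 0.004, -0.001]
ft_force: [-0.9, -0.0, -3.2]
grip_width: 0.261
```

```bash
cat >> m.py <<'E'
old=cv2.imread("pics/w2.png")
PTS=[(171.2,102.1),(434.4,107.1),(159.3,300.3),(474,301)]
def find(p,name=None):
    f=np.ascontiguousarray(p["frame"][:,:,::-1]);out=[]
    for u,v in PTS:
        r=14;a,b=int(round(u)),int(round(v));t=old[b-r:b+r+1,a-r:a+r+1]
        y0,x0=max(0,b-60),max(0,a-60);R=cv2.matchTemplate(f[y0:b+61,x0:a+61],t,cv2.TM_CCOEFF_NORMED)
        _,s,_,(x,y)=cv2.minMaxLoc(R)
        def sub(l,c,h):return .5*(l-h)/(l-2*c+h)
        dx=sub(*R[y,x-1:x+2]) if 0<x<R.shape[1]-1 else 0;dy=sub(*R[y-1:y+2,x]) if 0<y<R.shape[0]-1 else 0
        out.append((x0+x+r+dx+u-a,y0+y+r+dy+v-b,s))
    return np.array(out)
E
python3 - <<'E'
from m import *
np.set_printoptions(precision=4,suppress=True)
for i in range(3):
    o=manip.get_obs();print(o["clock"],o["position"],o["ee_rot"])
    p=manip.camera("wrist");q=find(p);print(q)
    fit(p,q[:2,:2],q[2:,:2],.1375)
o=manip.get_obs();print(o["clock"],o["position"],o["ee_rot"])
E
```

```text
7.85 [ 0.4971 -0.1397  0.1479] [ 0.9988 -0.0487  0.0043 -0.0012]
[[177.8558 105.8238   0.9888]
 [439.7552 108.0138   0.9908]
 [159.2825 300.2845   0.9955]
 [474.131  301.0486   0.9962]]
pins [ 0.582  -0.1431  0.08  ] 0.13936658007516223 -6.05243827421623
holes [ 0.4957 -0.139   0.1375] 0.13931407388332884 -5.6458271619857765 zfit 0.1367480690850805
move mm [86.2567 -4.1258] turn -0.4066111122304532
7.9 [ 0.4971 -0.1399  0.148 ] [ 0.9988 -0.0489  0.0043 -0.0012]
[[177.4631 105.755    0.9914]
 [439.415  107.9501   0.9947]
 [159.2765 300.288    0.9947]
 [474.1394 301.0664   0.9942]]
pins [ 0.582  -0.1431  0.08  ] 0.1394099238725369 -6.070279091518186
holes [ 0.4957 -0.1392  0.1375] 0.1393461689522186 -5.666526351288182 zfit 0.13678327426692322
move mm [86.3303 -3.9633] turn -0.4037527402300043
7.95 [ 0.4971 -0.14    0.148 ] [ 0.9988 -0.0491  0.0043 -0.0012]
[[177.1986 105.814    0.993 ]
 [439.136  107.8543   0.9916]
 [159.2794 300.2852   0.9951]
 [474.1398 301.074    0.994 ]]
pins [ 0.582  -0.1431  0.08  ] 0.13941213704748176 -6.052650659236591
holes [ 0.4957 -0.1393  0.1375] 0.1393587765109863 -5.683190677511822 zfit 0.13679708134727947
move mm [86.3639 -3.8387] turn -0.369459981724769
8.0 [ 0.4971 -0.1401  0.148 ] [ 0.9988 -0.0491  0.0043 -0.0012]
```

Emit:
{"op": "jog_arm", "data": {"translation": [[35,-2,0],[65,-3,0],[80,-4,0],[86,-4,0],[86,-4,-15],[86,-4,-30],[86,-4,-38],[86,-4,-42],[86,-4,-42],[86,-4,-42],[86,-4,-42]], "turn": [-0.4,-0.4,-0.4,-0.4,-0.4,-0.4,-0.4,-0.4,-0.4,-0.4,-0.4]}}

```text
clock: 8.92
position: [0.5834, -0.1442, 0.107]
ee_rot: [0.999, -0.053, 0.005, -0.001]
ft_force: [-0.2, -0.0, -3.9]
grip_width: 0.258
```

```bash
python3 - <<'E'
from m import *
np.set_printoptions(precision=4,suppress=True)
for i in range(2):
    o=manip.get_obs();print(o["clock"],o["position"],o["ee_rot"],o["ft_force"])
    p=manip.camera("wrist");f=p["frame"][:,:,::-1]
    q=find(p)[2:];C,D=[at_z(p,a[:2],o["position"][2]-.011) for a in q];d=C-D
    print(q,(C+D)/2,np.degrees(np.arctan2(-d[0],d[1])))
c=[cv2.resize(x,None,fx=6,fy=6,interpolation=2) for x in(f[275:325,135:185],f[275:325,450:500])]
cv2.imwrite("pics/c3.png",np.hstack(c))
E
```

```text
8.9167 [ 0.5834 -0.1442  0.107 ] [ 0.9986 -0.0527  0.0049 -0.001 ] [-0.1729 -0.0002 -3.8871]
[[148.4344 308.8419   0.6441]
 [483.3699 307.4579   0.5665]] [ 0.5783 -0.1427  0.096 ] -5.693269282705042
8.9667 [ 0.5835 -0.1443  0.107 ] [ 0.9986 -0.0527  0.005  -0.001 ] [ 0.0993 -0.2497 -2.8487]
[[148.4149 308.8369   0.6435]
 [483.3978 307.4873   0.5663]] [ 0.5783 -0.1427  0.096 ] -5.699689749824146
```

View pics/c3.png

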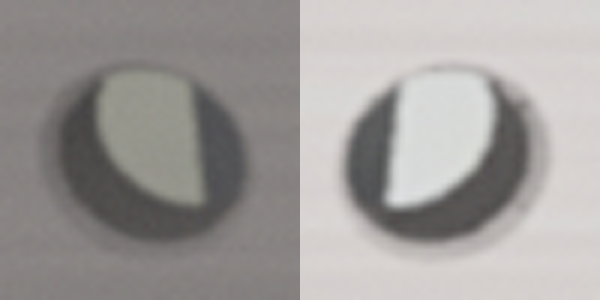

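The view through both holes is symmetric: the bed's edge shows in each. I'll lower gently.

Emit:
{"op": "jog_arm", "data": {"translation": [[0,0,-3],[0,0,-6],[0,0,-9],[0,0,-12],[0,0,-14],[0,0,-14]], "turn": [0,0,0,0,0,0]}}

```text
clock: 9.52
position: [0.5831, -0.1441, 0.0921]
ee_rot: [0.999, -0.053, 0.004, -0.001]
ft_force: [0.2, -0.0, -3.0]
grip_width: 0.258
```

```bash
python3 - <<'E'
from m import *
o=manip.get_obs();print(o["clock"],o["position"],o["ft_force"],o["torque"])
f=manip.camera("wrist")["frame"][:,:,::-1]
c=[cv2.resize(x,None,fx=6,fy=6,interpolation=2) for x in(f[275:325,135:185],f[275:325,450:500])]
cv2.imwrite("pics/c4.png",np.hstack(c))
E
```

```text
9.5167 [ 0.58307665 -0.14414066  0.09212063] [ 0.19850524 -0.02843203 -2.95635462] [-0.04771432  0.0356567  -0.0039167 ]
```

View pics/c4.png

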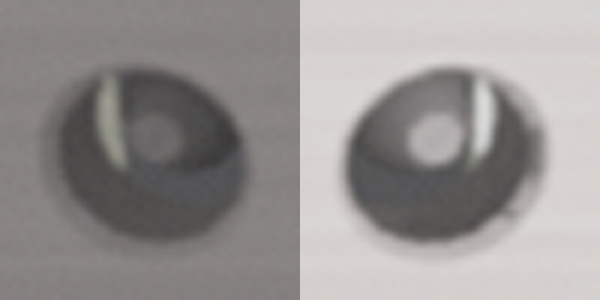

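Both pin tips are inside the holes, within about 0.5 mm, with no contact force. I'll lower onto the bed and press.

Emit:
{"op": "jog_arm", "data": {"translation": [[0.4,0,-3],[0.4,0,-6],[0.4,0,-9],[0.4,0,-12],[0.4,0,-12]], "turn": [0,0,0,0,0]}}

```text
clock: 9.98
position: [0.5832, -0.1441, 0.0796]
ee_rot: [0.999, -0.053, 0.004, -0.001]
ft_force: [0.1, 0.4, -3.1]
grip_width: 0.261
```

Emit:
{"op": "jog_arm", "data": {"translation": [[0,0,-2],[0,0,-4],[0,0,-6],[0,0,-8],[0,0,-8]], "turn": [0,0,0,0,0]}}

```text
clock: 10.4
position: [0.5836, -0.1441, 0.0721]
ee_rot: [0.999, -0.053, 0.004, -0.001]
ft_force: [-0.1, 0.9, 2.3]
grip_width: 0.266
```

Emit:
{"op": "jog_arm", "data": {"translation": [[0,0,-2],[0,0,-4],[0,0,-5],[0,0,-5],[0,0,-5]], "turn": [0,0,0,0,0]}}

```text
clock: 10.82
position: [0.5836, -0.1441, 0.0673]
ee_rot: [0.999, -0.053, 0.005, -0.001]
ft_force: [-2.9, 0.0, 3.5]
grip_width: 0.26
```

Emit:
{"op": "jog_arm", "data": {"translation": [[0,0,-1.5],[0,0,-3],[0,0,-4],[0,0,-4]], "turn": [0,0,0,0]}}

```text
clock: 11.15
position: [0.5838, -0.1441, 0.067]
ee_rot: [0.999, -0.053, 0.005, -0.0]
ft_force: [-19.7, 2.4, 39.2]
grip_width: 0.268
```

The push met a hard stop at TCP z = 0.067, matching the home value 0.0674: force rose from 3.5 to 39 N with no further travel. I'll relax and release.

Emit:
{"op": "jog_arm", "data": {"translation": [[0,0,0],[0,0,0],[0,0,0]], "turn": [0,0,0]}}

```text
clock: 11.4
position: [0.5843, -0.1442, 0.0673]
ee_rot: [0.999, -0.053, 0.005, -0.0]
ft_force: [-0.7, -0.1, 6.2]
grip_width: 0.264
```

Emit:
{"op": "jog_arm", "data": {"translation": [[0,0,0],[0,0,0],[0,0,0],[0,0,0],[0,0,0],[0,0,0]], "turn": [0,0,0,0,0,0], "grip": 55}}

```text
clock: 11.9
position: [0.5843, -0.1442, 0.0671]
ee_rot: [0.999, -0.053, 0.005, -0.0]
ft_force: [0.8, 0.3, -0.5]
grip_width: 0.638
```

Emit:
{"op": "jog_arm", "data": {"translation": [[0,0,10],[0,0,30],[0,0,60],[0,0,90],[0,0,120],[0,0,160],[-40,0,170],[-80,0,170],[-80,0,170],[-80,0,170],[-80,0,170]], "turn": [0,0,0,0,0,0,0,0,0,0,0]}}

```text
clock: 12.82
position: [0.5046, -0.1443, 0.2381]
ee_rot: [0.999, -0.053, 0.006, 0.0]
ft_force: [0.4, -0.5, 0.1]
grip_width: 0.648
```

```bash
python3 - <<'E'
from m import *
np.set_printoptions(precision=4,suppress=True)
o=manip.get_obs();print(o["clock"],o["position"],o["ft_force"],o["grip_width"])
ps=manip.camera("side");pt=manip.camera("top");p=manip.camera("wrist");save(p,"w3.png")
for n,q in(("w",p),("s",ps),("t",pt)):
  for l,z in(("carrier_grip",.073),("clamp_bar",.21)):
    for r in manip.pinpoint(q,l)[:4]: print(n,l,np.round(r["at"],1),round(r["confidence"],2),at_z(q,r["at"],z))
a=cv2.resize(ps["frame"][210:370,330:450,::-1],None,fx=3.5,fy=3.5,interpolation=2)
b=cv2.resize(p["frame"][:,:,::-1],None,fx=.58,fy=.58)
b=cv2.copyMakeBorder(b,0,a.shape[0]-b.shape[0],0,0,0)
cv2.imwrite("pics/c5.png",np.hstack([a,b]))
E
```

```text
12.8167 [ 0.5046 -0.1443  0.2381] [ 0.4089 -0.4908  0.1406] 0.6481985433045432
w carrier_grip [399.6 363.6] 0.8 [ 0.3673 -0.2067  0.073 ]
w carrier_grip [308.1 133.9] 0.64 [ 0.58   -0.1445  0.073 ]
s carrier_grip [219.4 233.9] 0.89 [0.2782 0.1346 0.073 ]
s carrier_grip [274.7 175.9] 0.86 [0.4365 0.402  0.073 ]
s carrier_grip [373.6 299.1] 0.61 [ 0.5773 -0.1503  0.073 ]
s carrier_grip [258.  357.8] 0.57 [ 0.3398 -0.2609  0.073 ]
s clamp_bar [435.4 241.4] 0.65 [ 0.682  -0.1631  0.21  ]
s clamp_bar [373.  323.5] 0.35 [ 0.5137 -0.3468  0.21  ]
t carrier_grip [140.7 271.7] 0.89 [0.4508 0.4773 0.073 ]
t carrier_grip [239.8 338.2] 0.75 [0.2794 0.223  0.073 ]
t carrier_grip [384.3 214.9] 0.55 [ 0.591  -0.1507  0.073 ]
t carrier_grip [263.9 152.4] 0.25 [0.7597 0.161  0.073 ]
t clamp_bar [388.9 165. ] 0.97 [ 0.6906 -0.1476  0.21  ]
```

View pics/c5.png

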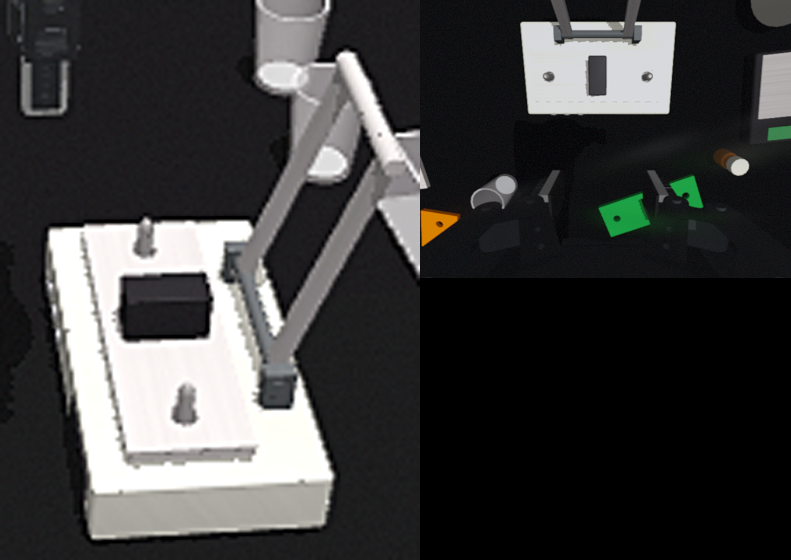

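The carrier sits flat with both pins through it, at side-view crop (145,240) and (185,405), and the frame leans back. Next I'll locate the bar, which I'll grip with the jaws turned 90° and carry along its arc.

```bash
python3 - <<'E'
from m import *
from scipy.optimize import least_squares
np.set_printoptions(precision=4,suppress=True)
pt=manip.camera("top");ps=manip.camera("side")
t=(392.0,168.0);s=(436.3,242.4)
X=tri([(pt,t),(ps,s)]);print("tri",X,proj(pt,X)-t,proj(ps,X)-s)
S=np.array([.5830,-.1431]);y=np.radians(-5.5);ex=np.array([np.cos(y),np.sin(y)])
def bar(a):return np.r_[S+ex*(.055-.150*np.cos(a)),.062+.150*np.sin(a)]
r=least_squares(lambda v:np.r_[proj(pt,bar(v[0]))-t,proj(ps,bar(v[0]))-s],[1.8]);print("a",r.x,r.fun,bar(r.x[0]))
for a in (1.9,1.57,1.2,.8,.4,.2,0):print(a,bar(a))
o=manip.get_obs();print(o["clock"],np.array(o["joint_pos"]),o["position"],o["ee_rot"])
E
```

```text
tri [ 0.6863 -0.1562  0.2021] [ 0.1436 -0.4961] [-0.6651  0.0929]
a [1.9116] [-1.0809 -1.1652 -0.4739 -1.4636] [ 0.6877 -0.1532  0.2034]
1.9 [ 0.686  -0.153   0.2039]
1.57 [ 0.6376 -0.1484  0.212 ]
1.2 [ 0.5836 -0.1432  0.2018]
0.8 [ 0.5337 -0.1384  0.1696]
0.4 [ 0.5002 -0.1351  0.1204]
0.2 [ 0.4914 -0.1343  0.0918]
0 [ 0.4884 -0.134   0.062 ]
13.3667 [ 0.7781  0.1505 -0.6388  1.697   0.091   1.3143 -1.5536] [ 0.5044 -0.1441  0.237 ] [ 0.9986 -0.0526  0.0051 -0.0003]
```

Emit:
{"op": "jog_arm", "data": {"translation": [[10,0,30],[20,0,60],[20,0,60]], "turn": [7,14,14], "grip": 80}}

```text
clock: 13.62
position: [0.5273, -0.1441, 0.3023]
ee_rot: [0.997, 0.074, 0.008, 0.0]
ft_force: [0.7, -0.5, 0.6]
grip_width: 0.936
```

```bash
python3 -c "
from h import *
o=manip.get_obs();print(np.round(o['joint_pos'],3),o['position'],o['ee_rot'],o['clock'])"
```

```text
[ 0.774  0.172 -0.663  1.542  0.104  1.447 -1.317] [ 0.52726144 -0.14408128  0.30230296] [9.97249741e-01 7.36317555e-02 8.44439047e-03 1.03466816e-04] 13.6167
```

Emit:
{"op": "jog_arm", "data": {"translation": [[20,0,0],[40,0,0],[60,-3,0],[80,-5,0],[100,-6,0],[120,-8,0],[140,-9,0],[160,-10,0],[160,-10,0],[160,-10,0],[160,-10,0],[160,-10,0]], "turn": [7,14,21,28,35,42,49,56,63,70,76,76]}}

```text
clock: 14.62
position: [0.6874, -0.1542, 0.3017]
ee_rot: [0.739, 0.674, 0.007, -0.006]
ft_force: [0.3, -0.4, -0.1]
grip_width: 0.935
```

Emit:
{"op": "jog_arm", "data": {"translation": [[0,0,0],[0,0,0]], "turn": [0,0]}}

```text
clock: 14.78
position: [0.6874, -0.1543, 0.3016]
ee_rot: [0.74, 0.672, 0.007, -0.006]
ft_force: [0.1, -0.3, 0.6]
grip_width: 0.938
```

```bash
python3 - <<'E'
from h import *
np.set_printoptions(precision=4,suppress=True)
o=manip.get_obs();print(np.round(o['joint_pos'],3),o['position'],o['ee_rot'],o['clock'])
p=manip.camera("wrist");save(p,"w4.png")
for r in manip.pinpoint(p,"clamp_bar")[:3]: print(r["at"],r["confidence"],at_z(p,r["at"],.203))
print(proj(p,[.687,-.154,.203]))
E
```

```text
[ 0.624  0.612 -0.812  1.055  0.414  1.627 -0.157] [ 0.6874 -0.1543  0.3016] [ 0.7401  0.6724  0.0067 -0.0056] 14.7833
[314.3, 249.5] 0.81 [ 0.6848 -0.1532  0.203 ]
[317.6467 250.3316]
```

View pics/w4.png

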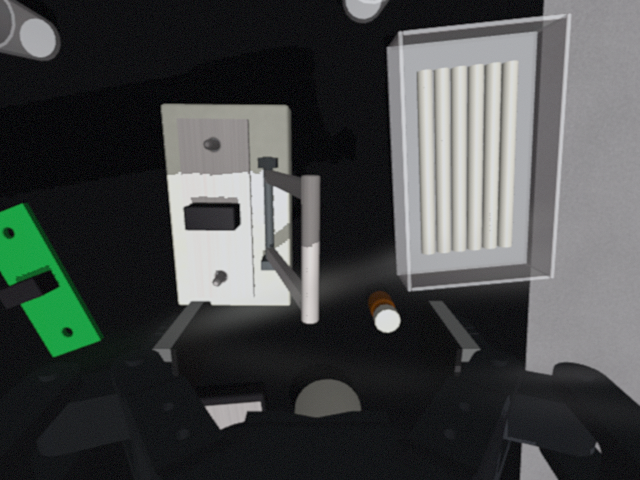

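Wrist view: the bar is vertical at column 311, rows 177–322, midway at (311,249), within 3 mm of the estimate. Jaws straddle it. I'll descend and close.

Emit:
{"op": "jog_arm", "data": {"translation": [[-2,1,-35],[-3,1,-70],[-3,1,-100],[-3,1,-115],[-3,1,-118],[-3,1,-118]], "turn": [0,0,0,0,0,0]}}

```text
clock: 15.38
position: [0.6839, -0.1534, 0.1832]
ee_rot: [0.74, 0.672, 0.006, -0.006]
ft_force: [0.7, -1.0, 1.2]
grip_width: 0.937
```

Emit:
{"op": "jog_arm", "data": {"translation": [[0,0,0],[0,0,0],[0,0,0],[0,0,0],[0,0,0],[0,0,0],[0,0,0],[0,0,0]], "turn": [0,0,0,0,0,0,0,0], "grip": 4, "grip_force": 25}}

```text
clock: 16.05
position: [0.6841, -0.1534, 0.1837]
ee_rot: [0.74, 0.672, 0.006, -0.006]
ft_force: [-0.3, -0.1, 3.4]
grip_width: 0.131
```

Emit:
{"op": "jog_arm", "data": {"translation": [[-10.8,1,3.1],[-22.6,2.2,5.5],[-34.4,3.3,6.9],[-46.2,4.4,7.4],[-58.3,5.6,6.9],[-70.2,6.8,5.5],[-81.9,7.9,3.1],[-93.4,9,-0.3],[-104.5,10.1,-4.5],[-115.4,11.1,-9.6],[-125.7,12.1,-15.6],[-135.6,13,-22.4]], "turn": [0,0,0,0,0,0,0,0,0,0,0,0]}}

```text
clock: 17.05
position: [0.5488, -0.1396, 0.1617]
ee_rot: [0.74, 0.673, 0.007, -0.005]
ft_force: [-0.4, 3.1, 4.7]
grip_width: 0.133
```

Emit:
{"op": "jog_arm", "data": {"translation": [[-9.3,0.9,-7.5],[-17.9,1.7,-15.8],[-25.9,2.5,-24.7],[-33,3.2,-34.3],[-39.5,3.8,-44.4],[-45.2,4.3,-55],[-49.9,4.8,-66],[-53.8,5.2,-77.3],[-56.7,5.5,-88.9]], "turn": [0,0,0,0,0,0,0,0,0]}}

```text
clock: 17.8
position: [0.4922, -0.1339, 0.072]
ee_rot: [0.74, 0.673, 0.008, -0.005]
ft_force: [4.4, 1.6, 0.8]
grip_width: 0.129
```

Emit:
{"op": "jog_arm", "data": {"translation": [[-1.7,0.2,-10],[-2.7,0.3,-19],[-3,0.3,-26],[-3,0.3,-30],[-3,0.3,-32],[-3,0.3,-33],[-3,0.3,-33]], "turn": [0,0,0,0,0,0,0]}}

```text
clock: 18.38
position: [0.4894, -0.1338, 0.0408]
ee_rot: [0.74, 0.673, 0.007, -0.005]
ft_force: [-10.6, 2.2, 32.2]
grip_width: 0.127
```

The stop is felt at z = 0.0408 (expected 0.041) with 32 N. I'll release and retreat.

Emit:
{"op": "jog_arm", "data": {"translation": [[0,0,0],[0,0,0]], "turn": [0,0]}}

```text
clock: 18.55
position: [0.4892, -0.1338, 0.0411]
ee_rot: [0.74, 0.673, 0.006, -0.005]
ft_force: [-3.6, 1.7, 14.6]
grip_width: 0.125
```

Emit:
{"op": "jog_arm", "data": {"translation": [[0,0,0],[0,0,0],[0,0,0],[0,0,0],[0,0,0]], "turn": [0,0,0,0,0], "grip": 38}}

```text
clock: 18.97
position: [0.4889, -0.1338, 0.0407]
ee_rot: [0.74, 0.673, 0.006, -0.005]
ft_force: [0.1, 0.1, 0.2]
grip_width: 0.445
```

Emit:
{"op": "jog_arm", "data": {"translation": [[0,0,8],[0,0,20],[0,0,45],[0,0,80],[0,0,120],[-20,0,160],[-40,0,180],[-40,0,180]], "turn": [0,0,0,0,0,0,0,0]}}

```text
clock: 19.63
position: [0.4492, -0.1338, 0.2266]
ee_rot: [0.74, 0.673, 0.006, -0.001]
ft_force: [0.1, -0.3, -0.2]
grip_width: 0.444
```

```bash
python3 - <<'E'
from h import *
np.set_printoptions(precision=4,suppress=True)
o=manip.get_obs();print(o['position'],o['ft_force'],o['clock'],o['grip_width'])
ps=manip.camera("side");p=manip.camera("wrist")
for n,q in(("s",ps),("w",p)):
  for r in manip.pinpoint(q,"clamp_bar")[:2]: print(n,r["at"],r["confidence"],at_z(q,r["at"],.062))
  print(proj(q,[.4884,-.134,.062]))
a=cv2.resize(ps["frame"][230:380,320:440,::-1],None,fx=3.6,fy=3.6,interpolation=2)
b=cv2.resize(p["frame"][:,:,::-1],None,fx=.56,fy=.56)
b=cv2.copyMakeBorder(b,0,a.shape[0]-b.shape[0],0,0,0)
cv2.imwrite("pics/c6.png",np.hstack([a,b]))
E
```

```text
[ 0.4492 -0.1338  0.2266] [ 0.1356 -0.341  -0.224 ] 19.6333 0.44389017507570283
s [329.8, 303.9] 0.98 [ 0.4912 -0.137   0.062 ]
[328.1296 303.0693]
w [361.2, 221.5] 0.72 [ 0.4867 -0.1312  0.062 ]
[363.4803 224.635 ]
```

View pics/c6.png

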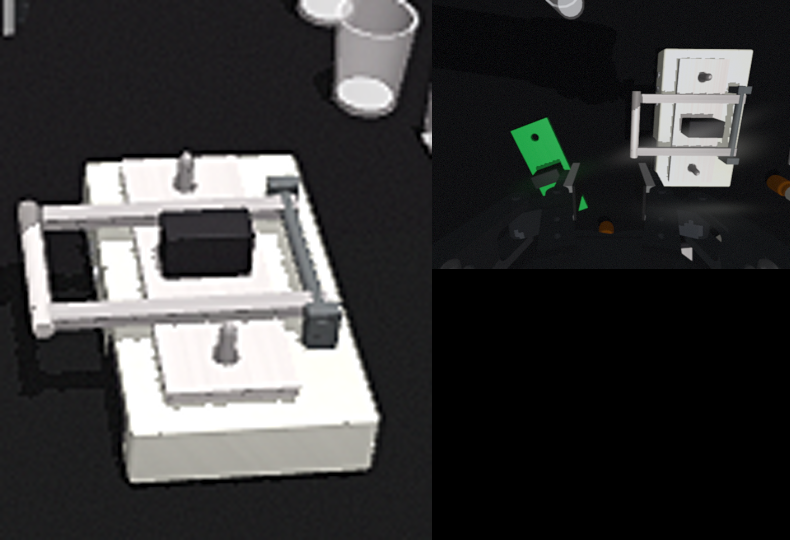

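The frame is level over the carrier, the bar at side crop (35,270) is where "closed" predicts, the pins stand through both holes, and the gripper touches nothing.

```bash
python3 -c "
from workcell import manip
print(manip.hand_in(),manip.get_obs()['clock'])"
```

```text
the job is handed in; nothing more can be done
the job is handed in; nothing more can be done
```

The long white carrier is on both pins and pressed home, the clamp frame is closed over it, and I handed the job in with the gripper clear of everything. It took about 20 s of the 72 s allowed; no verdict was reported.

- **Carrier seated:** pressing met a hard stop at TCP z = 0.067 m, where 0.0674 was expected. The force rose from 3.5 N to 39 N with no further travel.
- **Clamp closed:** I gripped the bar and carried it along its arc until it stopped at TCP z = 0.0408 m, where 0.041 was expected, with 32 N. After release, the bar showed within about 4 mm of the closed position in the side and wrist views.
- **Other things:** I did not touch the shorter carrier, cups, vials, jug or the green and orange look-alikes, but I did not measure their positions again afterwards.
- **Disagreements:** the network's bar position was about 3 px off my reading in the first top view. The measured pin spacing came out 0.6 mm short of 140 mm. Neither affected the result.
- **Margin:** the 39 N press came through the fingers and stayed just under the 40 N limit set for the arm and gripper body.

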